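Shut the snap lids along a row of sample tubes

ROBOT

A 6-joint arm with a two-finger parallel gripper is mounted at the origin on a cart in front of the work surface, level with it; the furniture and walls round the work are solid. World frame = base frame: x ahead of the robot, y to its left, z up, the work surface at z = 0. Lengths are in m, angles in rad, forces in N, time in s.
With the tool pointing down it reaches from about 0.25 to 0.725 m from the base axis. Payload 4 kg.
Tool frame: the origin (TCP) lies midway between the tips of the shut fingers; the grasp point (between the pads) lies 19 mm behind it; z points along the fingers, y is the line along which they close (so a half turn about z gives the same grasp; the last joint's range is limited). The gripper opens to 85 mm and grips with 20 to 120 N. Pads are 22 mm wide; open, the fingers measure 114 mm over their backs; the gripper's body (76 mm by 85 mm) begins 54 mm behind the grasp point. The pads swing forward as they close: fully open they stand 13 mm farther back than shut.
Start: joints at [-1.335, 0.241, 0.005, 1.335, 0, 1.571], TCP at [0.117, -0.486, 0.231] pointing down, gripper open.
Joint ranges: [-2.72, 2.72], [-1.05, 1.87], [-1.09, 1.28], [-1.99, 2.15], [-1.42, 1.44], [-3.14, 3.14]. Speed limits (rad/s): [2.79, 2.79, 3.14, 3.14, 3.14, 3.14].

INTERFACE

Orientations are given as a unit quaternion [x, y, z, w].
In Python, from workcell import get_obs, imaging, workorder gives the robot as it stands.
- The arm moves only by the shell command python3 -m jog 'ROWS'. ROWS is a JSON list that holds a single list of rows (three levels of brackets), with 1 to 10 rows, each of 7 numbers: a rotation vector rx, ry, rz in normalised numbers (1 is pi rad), then dx, dy, dz in a scale on which 1.0 is 750 mm, then the finger opening in m; each row is the pose to reach, as a shift and turn from the pose commanded when the command began, along the tool's axes at that moment; what a row does not reach only later rows make up. A row lasts 1/8 s, in which the tool goes at most 0.0625 m and 0.188 rad, less where a joint would pass 70% of its speed; a pose out of reach is approached as far as the arm can. The fingers move at their own pace and stop on an object; the grip force is fixed at half the most. Time passes only in rows, so rows that do not move let the fingers close. It prints the time, the measured TCP pose, the force, the opening and the grip force at its end. Input that does not fit is refused with a message, and nothing moves.
- get_obs(): the state, without advancing time (a new reading comes with each control period).
- imaging.camera(name): name is "scene" or "top"; returns (picture, depth): 400x640x3 uint8, red, green, blue; 400x640 float32, m along the optical axis (not along the pixel's ray), 0 where there is no reading.
- imaging.calibration(name): a dict with "mtx" (3x3 intrinsics, pixels), "k1" (the pictures are not rectified: a ray, as slopes to the right and down, at radius r is drawn at 1 + k1 r^2 times it, then the intrinsics apply), "R" (3x3) and "t" (3): a world point X has camera coordinates R X + t. Camera axes: x right, y down, z forward; pixel columns grow to the right and rows downward; lengths in m; the calibration is good to about 2 mm. A picture is of the moment at which its call begins. calibration takes no time and is no camera call.
- workorder.job_done(): hands the job in; it is judged then, once.
The state is a dict: "clock": time; "joint_pos": joint angles; "joint_vel": joint speeds; "tau": joint torques, N m; "eef_pos": TCP position; "tool_rot": TCP orientation; "ft_force": force on the tool from outside, world axes, zero at the start; "ft_torque": the same for the moment, N m; "grip_width": finger opening in m; "grasp_force": force on a finger pad.
Only numpy, scipy, OpenCV 4.12 (cv2) and the standard library are available. Lean on these libraries where they do the work, as an engineer would, in place of code of your own. Each camera call takes 0.05 s, during which the arm holds its last target. There are 200 camera calls.

TASK

Go along the row of snap-lid tubes in the grey rack with the fingertips, folding each of the three blue lids over on its hinge and pressing it gently down until it is shut flat. Pass over the tube with the orange lid and leave it standing open, for it is still to be filled. Only touch and push: do not lift any tube out of the rack, and leave the blood tubes, the bottle and the marker as they are.

Things in the scene. Friction and masses are not known exactly. Their poses are not given: they have to be found in the camera images.
- rack: grey foam tube rack, 234 x 110 x 55 mm (x, y, z), stays put on the bench; origin at the centre of its underside, x along its length. 5 rows of 11 holes at 20.5 mm pitch; the snap-lid tubes hang in the row at y = +20.5 mm, at x = -82, -20.5, +41 and +102.5 mm (which tube is where changes). Its upper face is at z = 55 mm
- snap_0: clear 5 ml tube with a blue snap lid, loose, 18 g, hanging by its 19 mm flange in a hole of the rack. Origin on the tube's axis at the underside of the flange, i.e. at the rack's upper face; z up, +x from the lid's hinge to the lid's tab, roughly along the rack's +x. The lid's hinge line runs along y at x = -12.5 mm, z = 6 mm
- lid_0 (a joint): angle (rad) of the blue lid of snap_0: 0 shut flat, 1.57 upright, more when leaning back to -x, 2.2 at most. Stiff hinge (0.04 N m), no spring: it stays where it is left. The lid is a disc 19 mm across, 4.5 mm thick, with a tab reaching 26.5 mm from the hinge
- lid_0_top (a point): centre of the outer face of the blue lid of snap_0; when shut, it is 10.5 mm above the tube's origin, on its axis
- snap_1: clear 5 ml tube with a blue snap lid, loose, 18 g, hanging by its 19 mm flange in a hole of the rack. Origin on the tube's axis at the underside of the flange, i.e. at the rack's upper face; z up, +x from the lid's hinge to the lid's tab, roughly along the rack's +x. The lid's hinge line runs along y at x = -12.5 mm, z = 6 mm
- lid_1 (a joint): angle (rad) of the blue lid of snap_1: 0 shut flat, 1.57 upright, more when leaning back to -x, 2.2 at most. Stiff hinge (0.04 N m), no spring: it stays where it is left. The lid is a disc 19 mm across, 4.5 mm thick, with a tab reaching 26.5 mm from the hinge
- lid_1_top (a point): centre of the outer face of the blue lid of snap_1; when shut, it is 10.5 mm above the tube's origin, on its axis
- snap_2: clear 5 ml tube with a blue snap lid, loose, 18 g, hanging by its 19 mm flange in a hole of the rack. Origin on the tube's axis at the underside of the flange, i.e. at the rack's upper face; z up, +x from the lid's hinge to the lid's tab, roughly along the rack's +x. The lid's hinge line runs along y at x = -12.5 mm, z = 6 mm
- lid_2 (a joint): angle (rad) of the blue lid of snap_2: 0 shut flat, 1.57 upright, more when leaning back to -x, 2.2 at most. Stiff hinge (0.04 N m), no spring: it stays where it is left. The lid is a disc 19 mm across, 4.5 mm thick, with a tab reaching 26.5 mm from the hinge
- lid_2_top (a point): centre of the outer face of the blue lid of snap_2; when shut, it is 10.5 mm above the tube's origin, on its axis
- snap_orange: clear 5 ml tube with an orange snap lid, loose, 18 g, hanging by its 19 mm flange in a hole of the rack. Origin on the tube's axis at the underside of the flange, i.e. at the rack's upper face; z up, +x from the lid's hinge to the lid's tab, roughly along the rack's +x. The lid's hinge line runs along y at x = -12.5 mm, z = 6 mm
- lid_orange (a joint): angle (rad) of the orange lid of snap_orange: 0 shut flat, 1.57 upright, more when leaning back to -x, 2.2 at most. Stiff hinge (0.04 N m), no spring: it stays where it is left. The lid is a disc 19 mm across, 4.5 mm thick, with a tab reaching 26.5 mm from the hinge
- lid_orange_top (a point): centre of the outer face of the orange lid of snap_orange; when shut, it is 10.5 mm above the tube's origin, on its axis
- blood_tube_0: bystander: capped blood tube with a red cap, 16 mm across and 87 mm tall, loose in the rack's far row (rack y = -41 mm), top 97 mm above the bench; origin at its lower end
- blood_tube_1: bystander: capped blood tube with a purple cap, 16 mm across and 87 mm tall, loose in the rack's far row (rack y = -41 mm), top 97 mm above the bench; origin at its lower end
- reagent: bystander: white bottle with a blue cap, 38 mm across and 70 mm tall, loose on the bench behind the rack; origin at the centre of its underside
- marker_pen: bystander: marker with a blue cap, 135 mm long and 16 mm thick, loose on the bench in front of the rack; origin at the middle of its underside, long axis y
Things that resemble listed ones, but are neither listed nor needed, are in the scene too. What is shaped like the snap_1 but green is not meant.

How it is judged:
At the end, for the whole second after the job is handed in: The three blue lids are shut (each under 0.08 rad), the orange lid still stands open (over 1.2 rad), all four snap-lid tubes are at rest in the rack, upright within 0.12 rad and less than 4 mm above their seat, and the blood tubes, bottle and marker are within 20 mm of where they stood (value of joint each of lid_0, lid_1, lid_2 below 0.08 rad and z of each of snap_0, snap_1, snap_2, snap_orange in the frame of rack below 0.0588 m and angle between each of snap_0, snap_1, snap_2, snap_orange's own z axis and vertical below 0.12 rad and linear speed of each of snap_0, snap_1, snap_2, snap_orange below 0.02 m/s and value of joint lid_orange above 1.2 rad and distance of each of blood_tube_0, blood_tube_1, reagent, marker_pen from where it was at the start of the episode below 0.02 m); the robot touches nothing.
It fails at once if the orange lid is pushed out of its open position (below 1.2 rad) (value of joint lid_orange below 1.2 rad).
It fails at once if a snap-lid tube is lifted or carried (its origin moves more than 12 mm) (distance of any of snap_0, snap_1, snap_2, snap_orange from where it was at the start of the episode above 0.012 m).
It fails at once if a tube is pressed with more than 40 N (contact force between the fingers and snap_0 above 40 N or contact force between the fingers and snap_1 above 40 N or contact force between the fingers and snap_2 above 40 N or contact force between the fingers and snap_orange above 40 N).
It fails at once if a blood tube, the bottle or the marker is moved more than 20 mm (distance of any of blood_tube_0, blood_tube_1, reagent, marker_pen from where it was at the start of the episode above 0.02 m).
It also fails if it takes over 45 s, if anything falls off the work surface, if the arm or the gripper's body presses on something with over 40 N, if the wrist force passes 120 N, or if a joint passes its speed limit or range.

## Working session

There is one attempt and no reset: what is moved stays moved. The work goes in short steps, Python scripts to look and compute and a shell command to move; the robot and the scene stay as the last step left them, time stands still between calls to the robot, and variables do not carry over. Pictures are saved under pics/ and viewed, at most 10 in all, crops included, and the job is handed in when it is done.

```bash
mkdir -p pics; cat > h.py <<'E'
import numpy as np,cv2
from workcell import get_obs,imaging
def save(n,im): cv2.imwrite('pics/'+n,cv2.cvtColor(im,cv2.COLOR_RGB2BGR))
def pts(name,d):
    c=imaging.calibration(name);K=np.array(c['mtx']);h,w=d.shape
    u,v=np.meshgrid(np.arange(w),np.arange(h))
    p=np.stack([u,v],-1).reshape(-1,1,2).astype(float)
    n=cv2.undistortPoints(p,K,np.array([c['k1'],0,0,0,0.])).reshape(h,w,2)
    X=np.dstack([n*d[...,None],d])
    return (X-np.array(c['t']))@np.array(c['R'])
E
python3 - <<'E'
from h import *
for n in('scene','top'):
    im,d=imaging.camera(n);save(n+'0.png',im);np.savez(n+'0.npz',im=im,d=d)
    print(imaging.calibration(n))
o=get_obs();print(o['clock'],o['eef_pos'],o['tool_rot'],o['grip_width'])
E
```

```text
{'mtx': array([[508.71109413,   0.        , 319.67597095],
       [  0.        , 508.71109413, 201.3002408 ],
       [  0.        ,   0.        ,   1.        ]]), 'k1': -0.10291122377067105, 'R': array([[ 0.64014248, -0.7680694 ,  0.01694118],
       [-0.49698511, -0.43082351, -0.75325753],
       [ 0.58585272,  0.47377262, -0.65750748]]), 't': array([-0.31327058,  0.35416385,  0.54466809])}
{'mtx': array([[415.50297823,   0.        , 329.13864039],
       [  0.        , 415.50297823, 190.38681362],
       [  0.        ,   0.        ,   1.        ]]), 'k1': -0.01394200963022993, 'R': array([[ 0.01000788, -0.99977122,  0.01890351],
       [-0.99946482, -0.01059002, -0.03095043],
       [ 0.03114354, -0.01858365, -0.99934215]]), 't': array([0.03717949, 0.56085053, 0.90489476])}
0.1 [ 0.11666516 -0.48560334  0.23048956] [ 9.93057735e-01  1.17624000e-01 -1.20425685e-04 -9.56513981e-04] 0.08517307613626095
```

View pics/scene0.png

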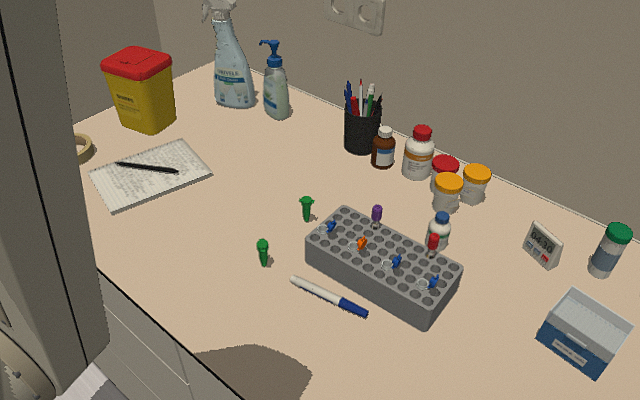

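View pics/top0.png

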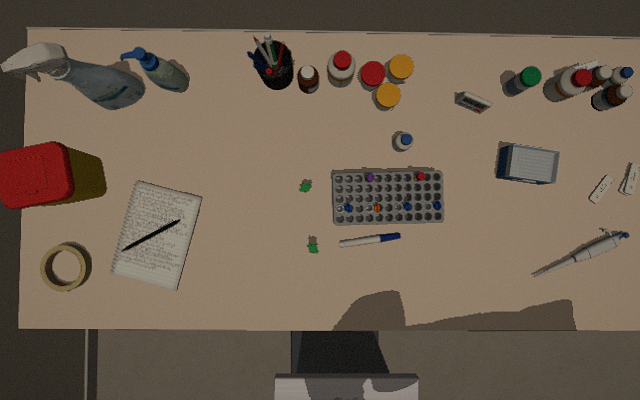

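The scene view shows three blue lids at about (331,226), (396,262), (433,282) and an orange one at (362,243). In the top view they are near (346,208), (407,206), (437,206), with orange at (376,208). The green look-alikes at (306,186) and (313,244) stand outside the rack, so they are not meant. Next I measure the lids and take one enlarged crop.

```bash
python3 - <<'E'
from h import *
for n,box in(('top',(160,235,320,455)),('scene',(195,335,295,475))):
    z=np.load(n+'0.npz');im,d=z['im'],z['d'];P=pts(n,d)
    hsv=cv2.cvtColor(im,cv2.COLOR_RGB2HSV);r0,r1,c0,c1=box
    W=np.zeros(d.shape,bool);W[r0:r1,c0:c1]=1;W&=d>0
    if n=='top':
        g=W&(abs(P[...,2]-.055)<.006)&(hsv[...,1]<60)
        r=cv2.minAreaRect(P[g][:,:2].astype(np.float32)*1000);print('rack',r,np.median(P[g][:,2]))
    for nm,lo,hi in(('blue',95,125),('orange',5,18)):
        m=W&(hsv[...,0]>=lo)&(hsv[...,0]<=hi)&(hsv[...,1]>150)&(hsv[...,2]>50)&(P[...,2]>.058)
        k,l,s,c=cv2.connectedComponentsWithStats(m.astype(np.uint8),connectivity=8)
        for i in range(1,k):
            if s[i,4]>4:
                q=P[l==i];print(n,nm,c[i].round(),s[i,4],np.median(q,0).round(4),q.min(0).round(3),q.max(0).round(3))
z=np.load('scene0.npz')['im'][195:335,295:475];save('crop.png',cv2.resize(z,None,fx=4,fy=4,interpolation=cv2.INTER_CUBIC))
E
```

```text
rack ((545.7276611328125, -80.39566040039062), (109.47248077392578, 232.95237731933594), 1.985778570175171) 0.0551399905293858
top blue [437. 205.] 30 [ 0.5297 -0.1768  0.0781] [ 0.523 -0.18   0.059] [ 0.539 -0.172  0.087]
top blue [407. 206.] 29 [ 0.5281 -0.1147  0.0805] [ 0.522 -0.118  0.072] [ 0.536 -0.11   0.088]
top blue [348. 208.] 35 [0.523  0.0057 0.0793] [0.517 0.002 0.065] [0.531 0.013 0.09 ]
top orange [377. 208.] 43 [ 0.5236 -0.0533  0.0789] [ 0.515 -0.057  0.071] [ 0.532 -0.048  0.09 ]
scene blue [442. 216.] 42 [ 0.6629 -0.1137  0.0671] [ 0.653 -0.127  0.061] [ 0.673 -0.106  0.069]
scene blue [331. 226.] 61 [0.5188 0.0028 0.0763] [ 0.512 -0.001  0.058] [0.53  0.012 0.086]
scene blue [396. 261.] 69 [ 0.5223 -0.118   0.076 ] [ 0.517 -0.121  0.058] [ 0.531 -0.11   0.086]
scene blue [433. 282.] 69 [ 0.5243 -0.1794  0.0762] [ 0.519 -0.184  0.058] [ 0.533 -0.172  0.086]
scene orange [361. 243.] 87 [ 0.5197 -0.0564  0.075 ] [ 0.513 -0.058  0.058] [ 0.53  -0.049  0.085]
```

View pics/crop.png

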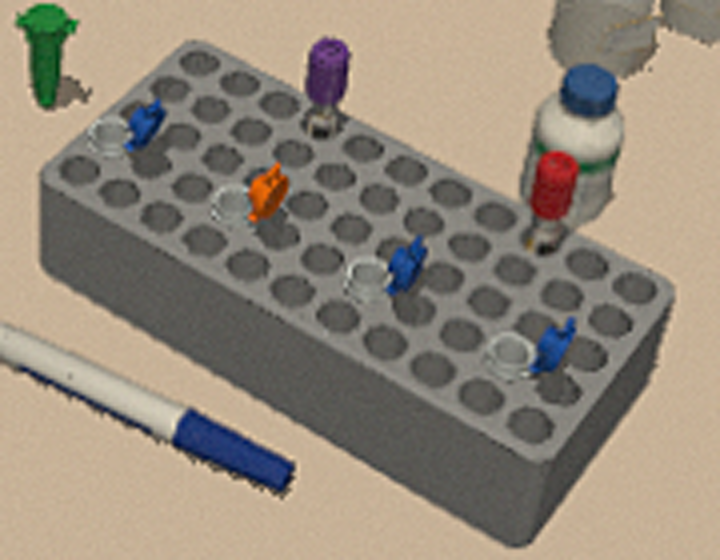

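The crop confirms it: blue lids stand open at tubes x = -82, -20.5 and +102.5, and orange at +41. All four lids stand on the -y side, so I close them by pushing towards world +y. I start with a shut-finger approach behind the first lid.

Careful with the scale: shifts go in shares of 750 mm and turns go in shares of pi rad. That gives: 0.465 m / 0.75 = 0.62, -0.07 m / 0.75 = -0.0933, 0.201 rad / 3.1416 = 0.064.

```bash
python3 -m jog '[[[0, 0, 0.0318, 0.08, -0.0267, 0, 0], [0, 0, 0.064, 0.16, -0.06, 0, 0], [0, 0, 0.064, 0.24, -0.0933, 0, 0], [0, 0, 0.064, 0.32, -0.12, 0, 0], [0, 0, 0.064, 0.4, -0.1467, 0, 0], [0, 0, 0.064, 0.48, -0.18, 0.0267, 0], [0, 0, 0.064, 0.5467, -0.2067, 0.0533, 0], [0, 0, 0.064, 0.62, -0.2333, 0.0933, 0], [0, 0, 0.064, 0.62, -0.2333, 0.12, 0], [0, 0, 0.064, 0.62, -0.2333, 0.12, 0]]]'; python3 -m jog '[[[0, 0, 0, 0, 0, 0, 0], [0, 0, 0, 0, 0, 0, 0]]]'
```

```text
clock: 1.35
eef_pos: [0.5266, -0.2057, 0.1383]
tool_rot: [1.0, 0.018, -0.003, -0.001]
ft_force: [-0.2, -0.7, 0.3]
grip_width: -0.0001
grasp_force: 0.0
clock: 1.6
eef_pos: [0.5282, -0.2085, 0.1428]
tool_rot: [1.0, 0.017, 0.001, 0.001]
ft_force: [-0.1, -0.2, 0.1]
grip_width: -0.0004
grasp_force: 0.0
```

To row units: 0.07 m / 0.75 = 0.0933, 0.035 m / 0.75 = 0.0467.

```bash
python3 -m jog '[[[0, 0, 0, 0, 0, 0.0467, 0], [0, 0, 0, 0, 0, 0.0933, 0], [0, 0, 0, 0, 0, 0.0933, 0], [0, 0, 0, 0, -0.0107, 0.0933, 0], [0, 0, 0, 0, -0.02, 0.0933, 0], [0, 0, 0, 0, -0.0267, 0.0933, 0]]]';  python3 -m jog '[[[0, 0, 0, 0, -0.0067, 0, 0], [0, 0, 0, 0, -0.0133, 0, 0], [0, 0, 0, 0, -0.02, 0, 0], [0, 0, 0, 0, -0.0267, 0, 0], [0, 0, 0, 0, -0.0267, 0, 0]]]'; python3 - <<'E'
from h import *
im,d=imaging.camera('scene');save('s1.png',cv2.resize(im[150:340,290:510],None,fx=3,fy=3))
E
```

```text
clock: 2.35
eef_pos: [0.5289, -0.188, 0.0736]
tool_rot: [1.0, 0.017, 0.002, 0.001]
ft_force: [-0.5, -2.4, 2.7]
grip_width: 0.0003
grasp_force: 1.5
clock: 2.98
eef_pos: [0.5266, -0.1665, 0.0711]
tool_rot: [1.0, 0.018, -0.0, -0.001]
ft_force: [-0.1, 0.4, 1.0]
grip_width: -0.0001
grasp_force: 0.8
```

View pics/s1.png

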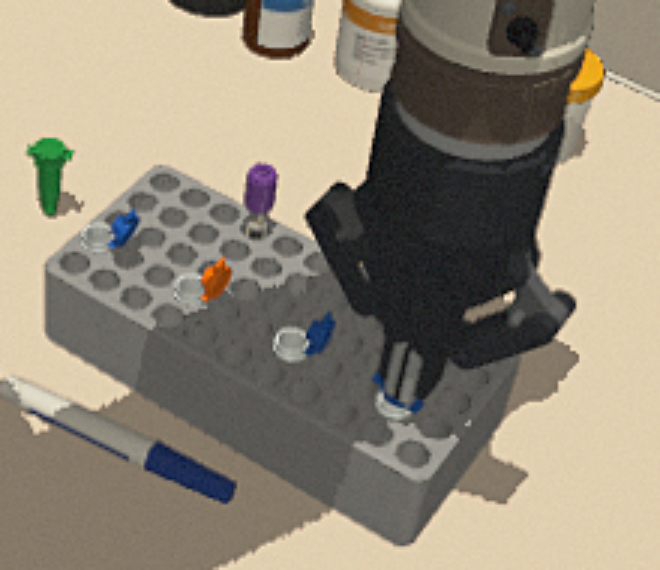

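The lid is folded down under the fingertips (crop ~ (398,400)). Now I press it in small steps.

To row units: -0.005 m / 0.75 = -0.0067, 0.004 m / 0.75 = 0.0053.

```bash
python3 -m jog '[[[0, 0, 0, 0, -0.0067, 0.0013, 0], [0, 0, 0, 0, -0.0067, 0.004, 0], [0, 0, 0, 0, -0.0067, 0.0053, 0], [0, 0, 0, 0, -0.0067, 0.0053, 0]]]'; python3 -m jog '[[[0, 0, 0, 0, 0, 0.0013, 0], [0, 0, 0, 0, 0, 0.0013, 0]]]'; python3 -m jog '[[[0, 0, 0, 0, 0, 0.0013, 0], [0, 0, 0, 0, 0, 0.0013, 0]]]'
```

```text
clock: 3.52
eef_pos: [0.5265, -0.1622, 0.0671]
tool_rot: [1.0, 0.017, -0.0, -0.0]
ft_force: [0.4, -0.7, 0.4]
grip_width: -0.0004
grasp_force: 0.5
clock: 3.78
eef_pos: [0.5265, -0.1622, 0.0662]
tool_rot: [1.0, 0.017, -0.0, -0.0]
ft_force: [-0.3, 0.9, 1.8]
grip_width: 0.0001
grasp_force: 0.8
clock: 4.03
eef_pos: [0.5265, -0.1623, 0.0653]
tool_rot: [1.0, 0.017, -0.0, -0.0]
ft_force: [-0.4, 0.7, 2.2]
grip_width: -0.0001
grasp_force: 1.2
```

```bash
for i in 1 2; do python3 -m jog '[[[0, 0, 0, 0, 0, 0.0013, 0], [0, 0, 0, 0, 0, 0.0013, 0]]]' | grep -E 'eef|ft_f'; done
```

```text
eef_pos: [0.5266, -0.1623, 0.0652]
ft_force: [-1.3, 0.7, 6.2]
eef_pos: [0.5266, -0.1623, 0.065]
ft_force: [-3.1, 2.5, 12.8]
```

Seated at z≈0.065 with 13 N. On to the second lid.

To row units: -0.058 m / 0.75 = -0.0773, -0.01 m / 0.75 = -0.0133.

```bash
python3 -m jog '[[[0, 0, 0, 0, 0, -0.0133, 0], [0, 0, 0, 0, -0.0133, -0.0133, 0], [0, 0, 0, 0.0013, -0.0267, -0.0133, 0], [0, 0, 0, 0.0013, -0.0333, -0.0133, 0], [0, 0, 0, 0.0013, -0.04, -0.0133, 0], [0, 0, 0, 0.0013, -0.048, -0.0133, 0], [0, 0, 0, 0.0013, -0.056, -0.0133, 0], [0, 0, 0, 0.0013, -0.064, -0.0133, 0], [0, 0, 0, 0.0013, -0.0707, -0.0133, 0], [0, 0, 0, 0.0013, -0.0773, -0.0133, 0]]]'; python3 -m jog '[[[0, 0, 0, 0, -0.0027, 0.0027, 0], [0, 0, 0, 0, -0.0053, 0.0053, 0], [0, 0, 0, 0, -0.0053, 0.008, 0], [0, 0, 0, 0, -0.0053, 0.008, 0]]]';for i in 1 2; do python3 -m jog '[[[0, 0, 0, 0, 0, 0.0013, 0], [0, 0, 0, 0, 0, 0.0013, 0]]]' | grep -E 'eef|ft_f'; done
```

```text
clock: 5.78
eef_pos: [0.5257, -0.104, 0.0734]
tool_rot: [1.0, 0.017, 0.0, -0.0]
ft_force: [0.6, -2.1, 1.1]
grip_width: -0.0001
grasp_force: 0.9
clock: 6.28
eef_pos: [0.5253, -0.1001, 0.067]
tool_rot: [1.0, 0.017, -0.0, -0.0]
ft_force: [0.2, -0.0, 0.5]
grip_width: -0.0003
grasp_force: 0.3
eef_pos: [0.5253, -0.1003, 0.0663]
ft_force: [0.6, 0.5, 1.2]
eef_pos: [0.5254, -0.1003, 0.0653]
ft_force: [0.5, -0.3, 2.5]
```

To row units: 0.001 m / 0.75 = 0.0013.

```bash
for i in 1 2; do python3 -m jog '[[[0, 0, 0, 0, 0, 0.0013, 0], [0, 0, 0, 0, 0, 0.0013, 0]]]' | grep -E 'eef|ft_f'; done
python3 -m jog '[[[0, 0, 0, 0, 0, -0.04, 0], [0, 0, 0, 0, 0, -0.08, 0], [0, 0, 0, 0, 0, -0.1067, 0], [0, 0, 0, 0, 0, -0.1067, 0]]]'
```

```text
eef_pos: [0.5255, -0.1004, 0.0652]
ft_force: [-1.3, 0.3, 7.0]
eef_pos: [0.5256, -0.1004, 0.065]
ft_force: [-3.9, 1.0, 12.5]
clock: 7.78
eef_pos: [0.5262, -0.1006, 0.1445]
tool_rot: [1.0, 0.017, 0.001, 0.0]
ft_force: [0.5, 0.5, -0.3]
grip_width: -0.0001
grasp_force: 0.0
```

Two are shut. I'm crossing high over the orange lid and coming down behind the third blue one.

To row units: -0.078 m / 0.75 = -0.104, -0.001 m / 0.75 = -0.0013.

```bash
python3 -m jog '[[[0, 0, 0, 0, -0.0533, 0, 0], [0, 0, 0, -0.0013, -0.104, 0, 0], [0, 0, 0, -0.0013, -0.104, 0, 0], [0, 0, 0, -0.0013, -0.104, 0, 0]]]'; python3 - <<'E'
from h import *
im,d=imaging.camera('scene');save('s2.png',cv2.resize(im[150:340,250:510],None,fx=3,fy=3))
E
```

```text
clock: 8.28
eef_pos: [0.521, -0.0227, 0.1422]
tool_rot: [1.0, 0.018, -0.001, 0.0]
ft_force: [0.1, -0.3, -0.1]
grip_width: -0.0001
grasp_force: 0.0
```

View pics/s2.png

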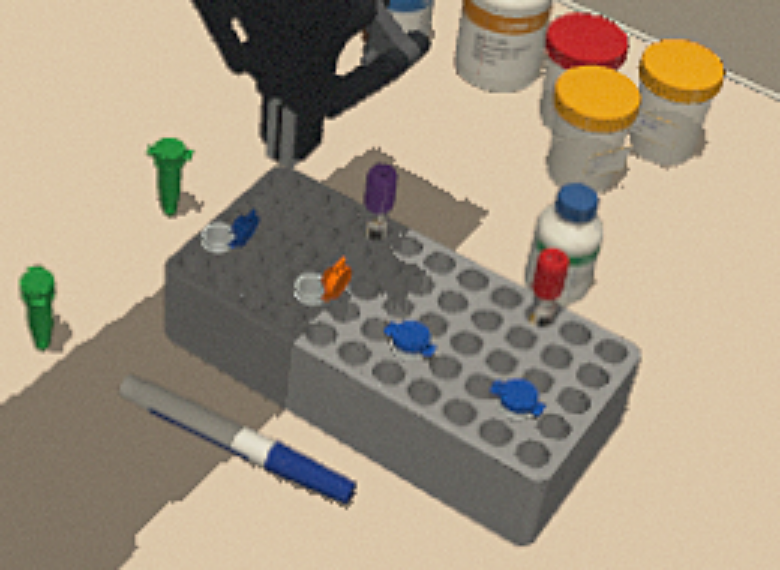

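Two blue lids lie shut at (412,337) and (517,396), and orange at (337,278) is still open. The fingers hover between orange and the last blue lid (245,228).

To row units: 0.07 m / 0.75 = 0.0933, -0.041 m / 0.75 = -0.0547.

```bash
python3 -m jog '[[[0, 0, 0, 0, 0, 0.0467, 0], [0, 0, 0, 0, 0, 0.0933, 0], [0, 0, 0, 0, -0.0053, 0.0933, 0], [0, 0, 0, 0, -0.0133, 0.0933, 0], [0, 0, 0, 0, -0.0213, 0.0933, 0], [0, 0, 0, 0, -0.0293, 0.0933, 0], [0, 0, 0, 0, -0.0373, 0.0933, 0], [0, 0, 0, 0, -0.0453, 0.0933, 0], [0, 0, 0, 0, -0.0547, 0.0933, 0], [0, 0, 0, 0, -0.0547, 0.0933, 0]]]'; python3 -m jog '[[[0, 0, 0, 0, -0.0027, 0.0027, 0], [0, 0, 0, 0, -0.0053, 0.0053, 0], [0, 0, 0, 0, -0.0053, 0.0067, 0], [0, 0, 0, 0, -0.0053, 0.0067, 0]]]';for i in 1 2; do python3 -m jog '[[[0, 0, 0, 0, 0, 0.0013, 0], [0, 0, 0, 0, 0, 0.0013, 0]]]' | grep -E 'eef|ft_f'; done
```

```text
clock: 9.57
eef_pos: [0.5203, 0.019, 0.0733]
tool_rot: [1.0, 0.018, 0.0, -0.001]
ft_force: [-0.1, -0.5, 0.3]
grip_width: 0.0
grasp_force: 0.6
clock: 10.07
eef_pos: [0.5202, 0.0201, 0.0682]
tool_rot: [1.0, 0.019, -0.0, -0.001]
ft_force: [-0.3, -0.3, 1.3]
grip_width: 0.0
grasp_force: 0.5
eef_pos: [0.5202, 0.0203, 0.0673]
ft_force: [-0.2, 1.9, 1.3]
eef_pos: [0.5202, 0.0202, 0.0663]
ft_force: [-0.6, 1.3, 2.4]
```

To row units: 0.001 m / 0.75 = 0.0013.

```bash
for i in 1 2 3; do python3 -m jog '[[[0, 0, 0, 0, 0, 0.0013, 0], [0, 0, 0, 0, 0, 0.0013, 0]]]' | grep -E 'eef|ft_f'; done
```

```text
eef_pos: [0.5202, 0.0201, 0.0653]
ft_force: [0.5, 1.4, 2.4]
eef_pos: [0.5203, 0.0201, 0.0651]
ft_force: [-1.5, 1.1, 8.1]
eef_pos: [0.5204, 0.0201, 0.065]
ft_force: [-4.2, 1.9, 13.4]
```

Same seating height as the other two. I'll retract up and away, then check.

To row units: -0.2 m / 0.75 = -0.2667, -0.15 m / 0.75 = -0.2.

```bash
python3 -m jog '[[[0, 0, 0, 0, 0, -0.04, 0], [0, 0, 0, 0, 0, -0.1067, 0], [0, 0, 0, 0, 0, -0.16, 0], [0, 0, 0, -0.04, -0.0667, -0.2, 0], [0, 0, 0, -0.08, -0.1333, -0.2, 0], [0, 0, 0, -0.1067, -0.2, -0.2, 0], [0, 0, 0, -0.1067, -0.2667, -0.2, 0], [0, 0, 0, -0.1067, -0.2667, -0.2, 0], [0, 0, 0, -0.1067, -0.2667, -0.2, 0]]]'; python3 - <<'E'
from h import *
im,d=imaging.camera('scene');save('s3.png',cv2.resize(im[195:335,290:475],None,fx=4,fy=4,interpolation=cv2.INTER_CUBIC))
P=pts('scene',d);hsv=cv2.cvtColor(im,cv2.COLOR_RGB2HSV)
for nm,lo,hi in(('blue',95,125),('orange',5,18)):
    m=(hsv[...,0]>=lo)&(hsv[...,0]<=hi)&(hsv[...,1]>150)&(hsv[...,2]>50)&(P[...,2]>.056)
    m[:195]=0;m[335:]=0;m[:,:295]=0;m[:,475:]=0
    k,l,s,c=cv2.connectedComponentsWithStats(m.astype(np.uint8))
    for i in range(1,k):
        if s[i,4]>8:
            q=P[l==i];print(nm,c[i].round(),s[i,4],np.median(q,0).round(4),q.min(0).round(3),q.max(0).round(3))
            A=np.c_[q[:,:2]-q[:,:2].mean(0),np.ones(len(q))];print(np.linalg.lstsq(A,q[:,2],rcond=None)[0].round(3))
E
```

```text
clock: 12.45
eef_pos: [0.4511, 0.0684, 0.2132]
tool_rot: [0.998, 0.059, -0.003, -0.026]
ft_force: [0.9, 0.4, 0.1]
grip_width: -0.0
grasp_force: 0.0
blue [437. 215.] 16 [ 0.6592 -0.1088  0.0668] [ 0.654 -0.115  0.062] [ 0.669 -0.106  0.07 ]
[ 0.271 -0.065  0.066]
blue [446. 216.] 20 [ 0.6684 -0.1231  0.0671] [ 0.661 -0.126  0.061] [ 0.674 -0.112  0.069]
[0.19  0.153 0.067]
blue [322. 227.] 91 [0.5187 0.0202 0.0624] [0.508 0.008 0.058] [0.528 0.032 0.065]
[-0.114  0.069  0.062]
blue [386. 262.] 124 [ 0.5229 -0.1015  0.0622] [ 0.057 -0.346  0.058] [ 0.533 -0.087  0.63 ]
[-1.063 -0.273  0.067]
blue [422. 282.] 131 [ 0.5244 -0.1638  0.063 ] [ 0.515 -0.176  0.057] [ 0.533 -0.15   0.065]
[0.01  0.05  0.063]
orange [361. 243.] 88 [ 0.5193 -0.0563  0.0749] [ 0.513 -0.059  0.059] [ 0.531 -0.049  0.086]
[ 0.015 -0.063  0.074]
```

View pics/s3.png

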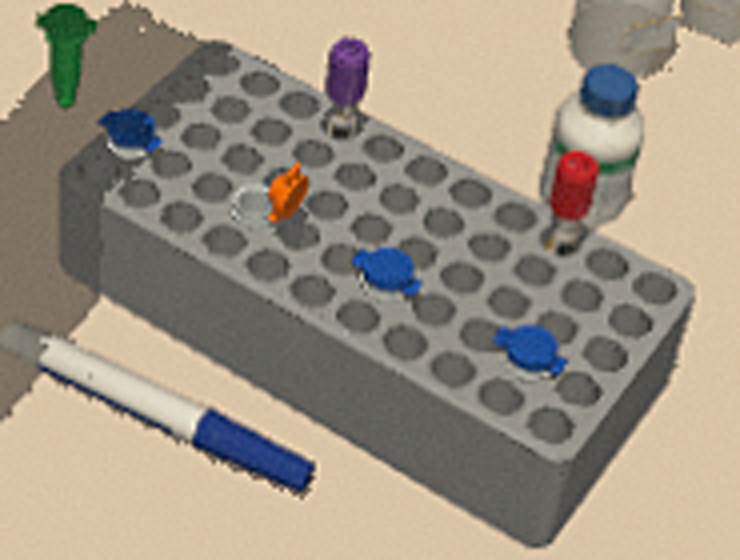

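The blue lids at crop (132,130), (388,270) and (531,347) are all flat. Orange at (288,195) stands open, and the blood tubes, bottle and marker are unmoved. I let the arm come to rest and hand in.

```bash
python3 -m jog '[[[0, 0, 0, 0, 0, 0, 0], [0, 0, 0, 0, 0, 0, 0], [0, 0, 0, 0, 0, 0, 0], [0, 0, 0, 0, 0, 0, 0]]]' && python3 -c "
from workcell import workorder;print(workorder.job_done())"
```

```text
clock: 13.0
eef_pos: [0.4509, 0.0686, 0.2137]
tool_rot: [0.998, 0.059, -0.002, -0.026]
ft_force: [0.1, -0.2, -1.2]
grip_width: 0.0001
grasp_force: 0.0
the job is handed in; nothing more can be done
None
```

I folded and pressed the three blue lids flat, left the orange lid standing open, and handed the job in at 13.0 s; the last picture showed the tubes seated and nothing else moved, though the judge returned no verdict.

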